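# Find the canister that still holds a bearing, and sort the empties

### The job

One of the three identical closed steel canisters on the bench still holds a wheel bearing and is much heavier; the other two are empty. Lift them to feel which is which: stand the full one in the grey steel cradle and then swing the cradle's gate fully shut behind it, and stand both empties upright in the plywood crate (before or after). Set every canister down gently without dropping or tipping it, and leave the other things on the bench where they are.

Things in the scene. Friction and masses are not known exactly. Their poses are not given: they have to be found in the camera images.
- can_a_center (a point): centre (half-way up) of one of three identical closed plain steel canisters, upright cylinders 60 mm in diameter (62 mm over the lid rim) and 110 mm high, standing on the bench; z axis up along the can. One of the three (any of them) holds a bearing and weighs about 0.5 to 0.7 kg, the other two are empty and weigh about 0.13 to 0.21 kg; nothing outside shows which
- can_b_center (a point): centre (half-way up) of one of three identical closed plain steel canisters, upright cylinders 60 mm in diameter (62 mm over the lid rim) and 110 mm high, standing on the bench; z axis up along the can. One of the three (any of them) holds a bearing and weighs about 0.5 to 0.7 kg, the other two are empty and weigh about 0.13 to 0.21 kg; nothing outside shows which
- can_c_center (a point): centre (half-way up) of one of three identical closed plain steel canisters, upright cylinders 60 mm in diameter (62 mm over the lid rim) and 110 mm high, standing on the bench; z axis up along the can. One of the three (any of them) holds a bearing and weighs about 0.5 to 0.7 kg, the other two are empty and weigh about 0.13 to 0.21 kg; nothing outside shows which
- cradle_pocket (a point): centre of the floor of the grey steel cradle's square pocket; the cradle is fixed to the bench, its base plate is 130 x 130 mm and 8 mm thick (this point is on top of it). The pocket is 80 x 80 mm inside, with 36 mm high walls above its floor on three sides (-x, +y, -y) and only an 8 mm lip on its open +x side, where the gate closes. Its x and y axes are the cradle's
- gate (a joint): angle in rad of the cradle's gate, a steel bar on an upright hinge pin with an upright round post as its handle near the free end: 0 = fully shut (stop), bar across the pocket's +x side; grows as it swings outwards to the cradle's +x, up to 1.5. It stays where it is left; light friction, under 2 N at the post moves it. It starts open by 0.9 to 1.4
- gate_post (a point): point on the axis of the gate's upright handle post, 155 mm above the bench; the post is 16 mm in diameter, its top is 170 mm above the bench, its axis is 80 mm from the hinge axis. The gate's bar is between 33 and 47 mm above the bench
- gate_hinge (a point): point on the gate's vertical hinge axis, 155 mm above the bench (in the air over the hinge, whose top is only 58 mm high). Seen from the pocket it is at x +55, y +48 mm in the cradle's axes. The gate closes clockwise seen from above; when shut the post is straight along the cradle's -y from here, 80 mm away
- crate_in (a point): centre of the inner floor of the open plywood crate, fixed to the bench, 222 x 132 mm outside, 210 x 120 mm inside (longer along its own x), walls 6 mm thick and 45 mm high from the bench; floor 6 mm thick
- end_cap: round stepped dark steel end cap lying flat, 80 mm across, 18 mm high; bystander
- spring: short dark coil spring standing upright, 48 mm across, 70 mm high; bystander
- tin: wide grey-painted jar with a steel cap, 86 mm across, 130 mm high, not one of the canisters; bystander
- hammer: hammer lying on the bench beyond the canisters; origin near the middle of its underside; bystander
- brush: hand brush 170 mm long lying on the bench near the robot; bystander
- wrench: steel wrench 180 mm long lying on the bench; bystander
Things that resemble listed ones, but are neither listed nor needed, are in the scene too. Leave any black or purple look-alike of the part that bears can_a_center alone.

How it is judged (in metres and radians):
On the way, in this order (a step that is already met when the one before it is completed fails the run):
1. the full canister stands released in the cradle's pocket, the gate still open (((horizontal distance between can_a_center and cradle_pocket below 0.018 m and z of can_a_center in the frame of cradle_pocket below 0.063 m and contact force between can_a and cradle above 3.5 N and angle between can_a_center's own z axis and vertical below 0.1 rad and linear speed of can_a below 0.03 m/s and contact force between can_a and the fingers below 0.1 N) or (horizontal distance between can_b_center and cradle_pocket below 0.018 m and z of can_b_center in the frame of cradle_pocket below 0.063 m and contact force between can_b and cradle above 3.5 N and angle between can_b_center's own z axis and vertical below 0.1 rad and linear speed of can_b below 0.03 m/s and contact force between can_b and the fingers below 0.1 N) or (horizontal distance between can_c_center and cradle_pocket below 0.018 m and z of can_c_center in the frame of cradle_pocket below 0.063 m and contact force between can_c and cradle above 3.5 N and angle between can_c_center's own z axis and vertical below 0.1 rad and linear speed of can_c below 0.03 m/s and contact force between can_c and the fingers below 0.1 N)) and not (value of joint gate below 0.12 rad)), for 0.2 s.
2. the gate is shut with the full canister in the cradle (((horizontal distance between can_a_center and cradle_pocket below 0.018 m and z of can_a_center in the frame of cradle_pocket below 0.063 m and contact force between can_a and cradle above 3.5 N and angle between can_a_center's own z axis and vertical below 0.1 rad and linear speed of can_a below 0.03 m/s and contact force between can_a and the fingers below 0.1 N) or (horizontal distance between can_b_center and cradle_pocket below 0.018 m and z of can_b_center in the frame of cradle_pocket below 0.063 m and contact force between can_b and cradle above 3.5 N and angle between can_b_center's own z axis and vertical below 0.1 rad and linear speed of can_b below 0.03 m/s and contact force between can_b and the fingers below 0.1 N) or (horizontal distance between can_c_center and cradle_pocket below 0.018 m and z of can_c_center in the frame of cradle_pocket below 0.063 m and contact force between can_c and cradle above 3.5 N and angle between can_c_center's own z axis and vertical below 0.1 rad and linear speed of can_c below 0.03 m/s and contact force between can_c and the fingers below 0.1 N)) and value of joint gate below 0.12 rad), for 0.2 s.
At the end, for the whole second after the job is handed in: Full canister upright on the cradle's pocket floor, axis within 18 mm of its centre, bearing over 3.5 N on the cradle; gate within 0.12 rad of shut; both empties upright on the crate's floor inside its walls; all tilted under 0.1 rad, at rest, released (value of joint gate below 0.12 rad and ((horizontal distance between can_a_center and cradle_pocket below 0.018 m and z of can_a_center in the frame of cradle_pocket below 0.063 m and contact force between can_a and cradle above 3.5 N and angle between each of can_a_center, can_b_center, can_c_center's own z axis and vertical below 0.1 rad and linear speed of each of can_a, can_b, can_c below 0.03 m/s and contact force between each of can_a, can_b, can_c and the fingers below 0.1 N and x of can_b_center in the frame of crate_in between -0.085 and 0.085 m and y of can_b_center in the frame of crate_in between -0.04 and 0.04 m and z of each of can_b_center, can_c_center in the frame of crate_in below 0.063 m and x of can_c_center in the frame of crate_in between -0.085 and 0.085 m and y of can_c_center in the frame of crate_in between -0.04 and 0.04 m) or (horizontal distance between can_b_center and cradle_pocket below 0.018 m and z of can_b_center in the frame of cradle_pocket below 0.063 m and contact force between can_b and cradle above 3.5 N and angle between each of can_b_center, can_a_center, can_c_center's own z axis and vertical below 0.1 rad and linear speed of each of can_b, can_a, can_c below 0.03 m/s and contact force between each of can_b, can_a, can_c and the fingers below 0.1 N and x of can_a_center in the frame of crate_in between -0.085 and 0.085 m and y of can_a_center in the frame of crate_in between -0.04 and 0.04 m and z of each of can_a_center, can_c_center in the frame of crate_in below 0.063 m and x of can_c_center in the frame of crate_in between -0.085 and 0.085 m and y of can_c_center in the frame of crate_in between -0.04 and 0.04 m) or (horizontal distance between can_c_center and cradle_pocket below 0.018 m and z of can_c_center in the frame of cradle_pocket below 0.063 m and contact force between can_c and cradle above 3.5 N and angle between each of can_c_center, can_a_center, can_b_center's own z axis and vertical below 0.1 rad and linear speed of each of can_c, can_a, can_b below 0.03 m/s and contact force between each of can_c, can_a, can_b and the fingers below 0.1 N and x of can_a_center in the frame of crate_in between -0.085 and 0.085 m and y of can_a_center in the frame of crate_in between -0.04 and 0.04 m and z of each of can_a_center, can_b_center in the frame of crate_in below 0.063 m and x of can_b_center in the frame of crate_in between -0.085 and 0.085 m and y of can_b_center in the frame of crate_in between -0.04 and 0.04 m))); the robot touches nothing.
It fails at once if a canister is tipped by more than 0.5 rad (angle between any of can_a_center, can_b_center, can_c_center's own z axis and vertical above 0.5 rad).
It fails at once if a canister is dropped or thrown (moves faster than 0.6 m/s with no finger on it, a fall of about 20 mm) ((linear speed of can_a above 0.6 m/s and contact force between can_a and the fingers below 0.05 N) or (linear speed of can_b above 0.6 m/s and contact force between can_b and the fingers below 0.05 N) or (linear speed of can_c above 0.6 m/s and contact force between can_c and the fingers below 0.05 N)).
It fails at once if a bystander (end cap, spring, jar, hammer, brush or wrench) is moved more than 40 mm (distance of any of end_cap, spring, tin, hammer, brush, wrench from where it was at the start of the episode above 0.04 m).
It also fails if it takes over 72 s, if anything falls off the work surface, if the arm or the gripper's body presses on something with over 40 N, if the wrist force passes 120 N, or if a joint passes its speed limit or range.

### The arm

A 6-joint arm with a two-finger parallel gripper is mounted at the origin on the work surface. World frame = base frame: x ahead of the robot, y to its left, z up, the work surface at z = 0. Lengths are in mm, angles in rad, forces in N, time in s.
With the tool pointing down it reaches from about 350 to 725 mm from the base axis. Payload 6 kg.
Tool frame: the origin (TCP) lies midway between the tips of the shut fingers; the grasp point (between the pads) lies 19 mm behind it (manip.grasp_offset is the distance from the TCP to the grasp point, in mm); x points along the fingers, z is the direction in which the jaws open and shut, and the axes are right-handed (so a half turn about x gives the same grasp; the last joint's range is limited). The gripper opens to 85 mm and grips with 20 to 120 N. Pads are 22 mm wide; open, the fingers measure 114 mm over their backs; the gripper's body (76 mm by 85 mm) begins 54 mm behind the grasp point. The pads swing forward as they close: fully open they stand 13 mm farther back than shut.
Start: joints at [1.437, 0.04, 0.085, 0, -1.615, -0.334], TCP at [270.526, 535.527, 231.261] pointing down, gripper open.
Joint ranges: [-2.56, 2.56], [-1.29, 2.01], [-1.08, 1.49], [-3.29, 1.98], [-2.81, -0.18], [-2.99, 2.99]. Speed limits (rad/s): [2.57, 2.57, 3.01, 3.14, 3.14, 3.14].

### API

Orientations are given as a rotation vector (axis times angle).
In Python, from rig import manip, jaws, inverse_kinematics, camera, job, monitor gives the robot as it stands. Calls block until the motion is done:
- manip.move_ptp(position, orientation): joint-space move of the TCP to a pose.
- manip.move_straight(position, orientation=None, vel=150, max_force=None): straight line of the TCP; orientation=None keeps the orientation; vel is the mean speed in mm/s. With max_force (N) it stops when the force on the tool has changed by that much, and returns True; else False.
- manip.set_joints(angles): joint-space move.
- jaws.command_gripper(opening, force=None): finger opening in mm; force is the grip in N (None keeps the last); returns when the fingers have stopped.
- manip.wait(seconds).
- inverse_kinematics(position, orientation): joint angles nearest the present ones, or None.
- camera(name): name is "scene" or "top" or "wrist"; returns a dict with "image" (420x560x3 uint8, red, green, blue), "K" (3x3 intrinsics, pixels), "dist_coeffs" ([k1, k2, p1, p2, k3] as OpenCV has them; the pictures are not rectified), "R" (3x3) and "t" (3): a world point X has camera coordinates R X + t. Camera axes: x right, y down, z forward; pixel columns grow to the right and rows downward; lengths in mm; the calibration is good to about 2 mm. A picture is of the moment at which its call begins. There is no depth.
A pose or a line that the arm cannot do raises manip.PlanningError and nothing moves.
- job.job_done(): hands the job in, once; it reports no verdict.
Readings, each from a call of its own:
- monitor.read_time_s(): time.
- monitor.read_joints(): joint angles.
- monitor.read_qd(): joint speeds.
- monitor.read_tau(): joint torques, N m.
- monitor.read_tcp_pos(): TCP position.
- monitor.read_eef_rot(): TCP orientation.
- monitor.read_ft_force(): force on the tool from outside, world axes, zero at the start.
- monitor.read_torque(): the same for the moment, N m.
- monitor.read_grip_width(): finger opening in mm.
Only numpy, scipy, OpenCV 4.12 (cv2) and the standard library are available. Lean on these libraries where they do the work, as an engineer would, in place of code of your own. Each camera call takes 0.05 s, during which the arm holds its last target. There are 200 camera calls.

## Working session

There is one attempt and no reset: what is moved stays moved. The work goes in short steps, each a Python script; the robot and the scene stay as the last script left them, time stands still between calls to the robot, and variables do not carry over. Pictures are saved under pics/ and viewed, about 8 in all and at most 12, crops included, and the job is handed in when it is done.

```bash
ls; mkdir -p pics; python3 - <<'E'
from rig import manip, jaws, inverse_kinematics, camera, job, monitor
import cv2, pickle
d={n:camera(n) for n in("scene","top")}
pickle.dump(d,open('c0.pkl','wb'))
for n in d:
    cv2.imwrite(f'pics/{n}0.png',cv2.resize(d[n]['image'][:,:,::-1],(800,600)))
    print(n,d[n]['K'],d[n]['dist_coeffs'],d[n]['R'],d[n]['t'])
print(monitor.read_eef_rot(),monitor.read_time_s(),monitor.read_ft_force(),manip.grasp_offset)
E
```

```text
pics
scene [[476.36117065   0.         281.23748716]
 [  0.         476.36117065 206.53419246]
 [  0.           0.           1.        ]] [-0.02287859  0.          0.          0.          0.        ] [[ 0.20962797  0.9777724   0.00415413]
 [ 0.70145114 -0.14742397 -0.69730372]
 [-0.68119191  0.14908828 -0.71676375]] [-104.58156175 -306.85467556 1717.12440323]
top [[380.13267875   0.         277.63213461]
 [  0.         380.13267875 210.88256993]
 [  0.           0.           1.        ]] [-0.09955982  0.          0.          0.          0.        ] [[ 0.01535208 -0.99984774  0.00829531]
 [-0.99981409 -0.01544731 -0.01153953]
 [ 0.01166592 -0.00811661 -0.99989901]] [-26.16654437 541.34735829 930.72243054]
[ 1.54343891  0.94933609 -1.54573998] 0.1 [-0.2091597   0.25352584 -0.93376998] 18.700000000000003
```

View pics/top0.png

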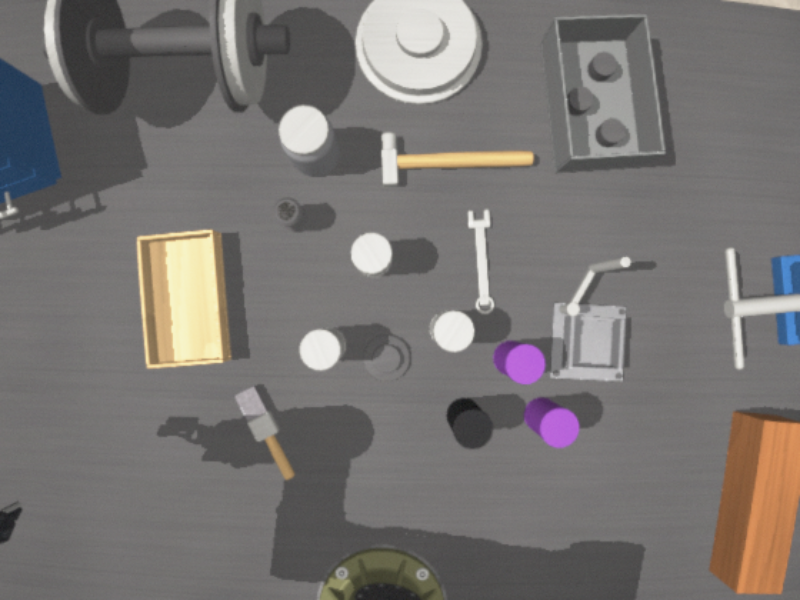

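View pics/scene0.png

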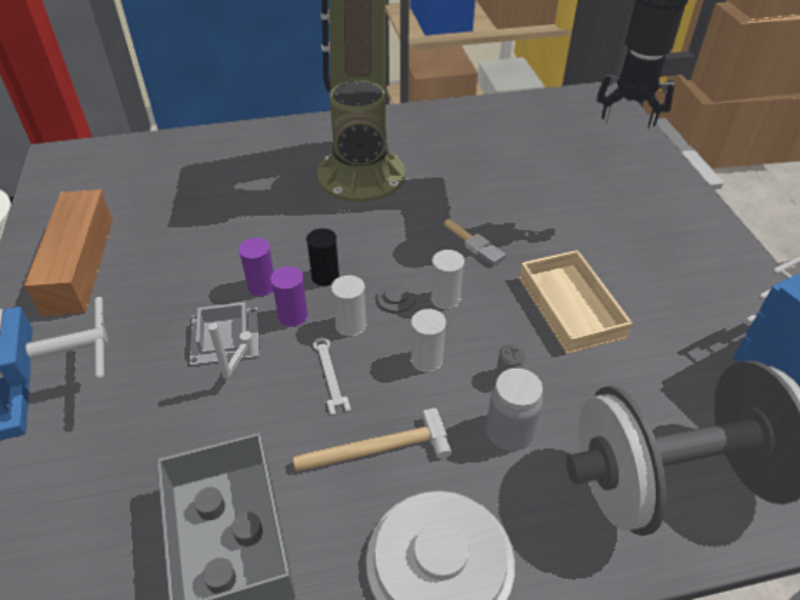

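The top view (800x600 pixels) shows:
- **Canisters:** three plain white-steel cans, lids at (372,254), (321,350) and (454,331).
- **Look-alikes to leave alone:** purple at (520,362) and (553,425), black at (470,423).
- **Not a canister:** the wide jar at (304,130).
- **Crate:** about (185,300).
- **Cradle:** about (588,342), with the hinge at (573,310) and the post top at (626,262).

Next I'll measure these and confirm them in one crop.

```bash
cat >vis.py <<'E'
import numpy as np, cv2
def pix2w(c,uv,z):
    uv=np.atleast_2d(np.array(uv,float)); R=np.array(c['R']);t=np.array(c['t'])
    n=cv2.undistortPoints(uv[:,None],np.array(c['K']),np.array(c['dist_coeffs']))[:,0]
    d=np.c_[n,np.ones(len(n))]@R; o=-R.T@t
    return o+d*((z-o[2])/d[:,2])[:,None]
def w2pix(c,X):
    return cv2.projectPoints(np.atleast_2d(np.array(X,float)),cv2.Rodrigues(np.array(c['R']))[0],np.array(c['t'],float),np.array(c['K']),np.array(c['dist_coeffs']))[0][:,0]
E
python3 - <<'E'
import pickle,cv2,numpy as np
from vis import *
d=pickle.load(open('c0.pkl','rb'));c=d['top'];s=d['scene'];k=1/1.42857
im=c['image'][:,:,::-1].copy()
g=(im.min(2)>175).astype('uint8')
n,l,st,ce=cv2.connectedComponentsWithStats(g)
cans=[]
for u,v in[(372,254),(321,350),(454,331)]:
    i=l[int(v*k),int(u*k)]
    cnt=max(cv2.findContours((l==i).astype('uint8'),0,1)[0],key=cv2.contourArea)
    e,r=cv2.minEnclosingCircle(cnt);w=pix2w(c,e,110)[0];cans.append(w);print('can',np.array(e)/k,r,st[i],w)
cr=pix2w(c,np.array([(138,238),(214,231),(230,360),(147,368)])*k,45);print('crate',cr[:,:2].round(),cr.mean(0),np.linalg.norm(cr-np.roll(cr,-1,0),axis=1))
cd=pix2w(c,np.array([(554,303),(626,306),(623,381),(550,378)])*k,8);print('cradle',cd[:,:2].round(),cd.mean(0),np.linalg.norm(cd-np.roll(cd,-1,0),axis=1))
print('post',pix2w(c,np.array([(626,262)])*k,170),'hinge',pix2w(c,np.array([(573,310)])*k,58))
a=im[130:330,80:480];a=None
def crop(c,x0,y0,x1,y1,f):
    return cv2.resize(c['image'][y0:y1,x0:x1,::-1],None,fx=f,fy=f,interpolation=cv2.INTER_CUBIC)
A=crop(c,360,165,460,285,5)[:, :400*5//4]; A=cv2.resize(crop(c,370,170,450,275,5),(400,525))
B=cv2.resize(crop(c,85,150,185,275,4),(400,500))
si=s['image'][:,:,::-1].copy()
for w in cans:
    for z in(0,110):
        for a in np.linspace(0,6.28,40):
            p=w2pix(s,[w[0]+30*np.cos(a),w[1]+30*np.sin(a),z])[0];cv2.circle(si,tuple(int(q) for q in p.round()),0,(0,0,255),-1)
for p in w2pix(s,np.r_[cr,cd]):cv2.circle(si,tuple(int(q) for q in p.round()),2,(0,255,0),-1)
S=cv2.resize(si[150:290,120:450],None,fx=2.42,fy=2.42)
cv2.imwrite('pics/cr1.png',S)
o=np.zeros((525,800,3),'uint8');o[:,:400]=A;o[:500,400:]=B;cv2.imwrite('pics/cr2.png',o)
E
```

```text
can [370.3567725 252.4997475] 14.25229263305664 [246 163  28  29 632] [614.21522913  24.24601009 110.        ]
can [319.21986947 349.18051543] 14.175382614135742 [210 231  28  28 630] [465.5845854   99.87347259 110.        ]
can [453.0097573  330.84149655] 14.196487426757812 [303 218  29  28 632] [ 496.64128612 -103.68189395  110.        ]
crate [[641. 419.]
 [653. 288.]
 [440. 257.]
 [423. 399.]] [539.23817417 340.49194804  45.        ] [131.46431201 215.84993878 142.87907923 218.70482042]
cradle [[ 543. -290.]
 [ 540. -419.]
 [ 408. -416.]
 [ 413. -285.]] [ 475.90037762 -352.57649489    8.        ] [129.11491144 131.33268422 130.93204348 129.93107272]
post [[ 601.65269018 -347.36909056  170.        ]] hinge [[ 531.17948136 -306.97803499   58.        ]]
```

View pics/cr1.png

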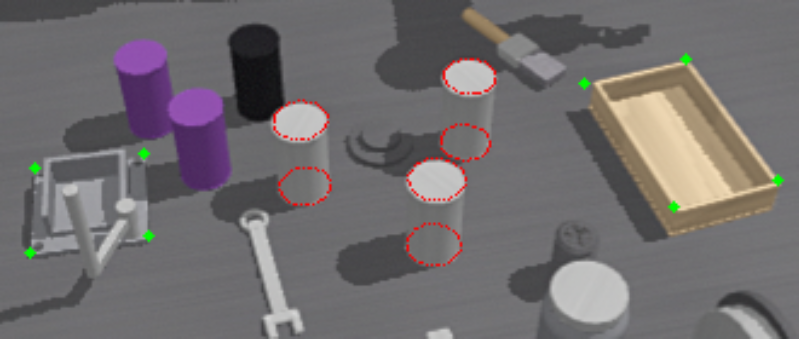

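View pics/cr2.png

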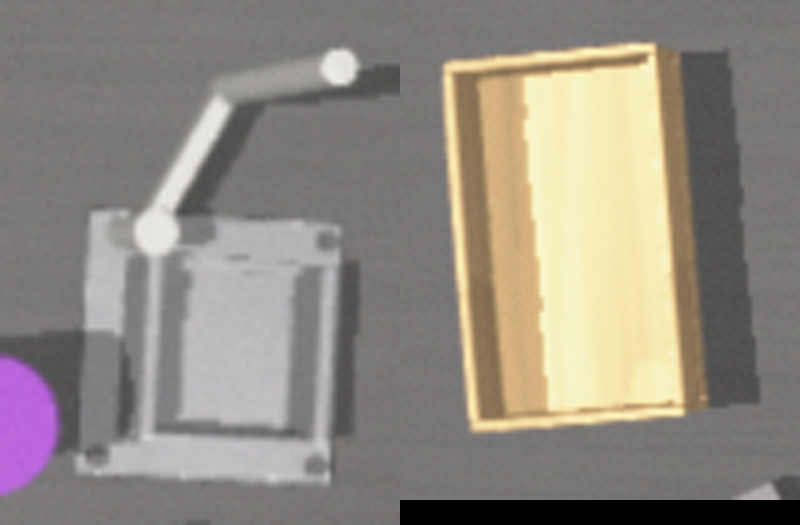

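Crops confirm the three plain steel cans: the red outlines at z=0 and z=110 match both views, while the neighbours are purple or black. I can also read the cradle plate corners and crate rim corners more accurately from these crops. Next I'll refine the poses and lift the first can.

```bash
cat >arm.py <<'E'
import numpy as np
from scipy.spatial.transform import Rotation as Ro
from rig import manip, jaws, inverse_kinematics, camera, job, monitor
CANS={'a':(614,24),'b':(466,100),'c':(497,-104)}
def ori(jaw):
    """tool-down orientation, jaws along world angle jaw; pick half turn with the smaller wrist angle"""
    best=None
    p=monitor.read_tcp_pos()
    for a in(jaw,jaw+np.pi):
        z=np.array([np.cos(a),np.sin(a),0]);x=np.array([0,0,-1.])
        yield Ro.from_matrix(np.c_[x,np.cross(z,x),z]).as_rotvec()
def pick_ori(xy,z,jaw):
    c=[(abs(q[5]),o) for o in ori(jaw) if (q:=inverse_kinematics([*xy,z],o)) is not None]
    return min(c,key=lambda t:t[0])[1]
def over(xy,z,jaw):
    o=pick_ori(xy,z,jaw);manip.move_ptp([*xy,z],o)
def to(xy,z,**k): return manip.move_straight([*xy,z],**k)
def fz(n=5):
    manip.wait(.3);r=[]
    for _ in range(n): r.append(monitor.read_ft_force()[2]);manip.wait(.03)
    return np.mean(r)
ZG=68
def pick(xy,jaw):
    jaws.command_gripper(85);over(xy,200,jaw)
    to(xy,ZG,vel=150);f0=fz();jaws.command_gripper(50,force=50)
    w=monitor.read_grip_width();to(xy,ZG+40,vel=80);f1=fz()
    print('width',w,'dFz',f1-f0,'t',monitor.read_time_s());to(xy,215,vel=200)
    return f0-f1
def place(xy,jaw,floor):
    over(xy,215,jaw);to(xy,ZG+floor+15,vel=180);manip.wait(.2)
    h=to(xy,ZG+floor-4,vel=25,max_force=5)
    print('contact',h,np.round(monitor.read_tcp_pos(),1),'expected z',ZG+floor)
    jaws.command_gripper(85);manip.wait(.2);to(xy,215,vel=200)
    print('t',monitor.read_time_s())
E
python3 - <<'E'
import pickle,numpy as np
from vis import *
c=pickle.load(open('c0.pkl','rb'))['top']
def fit(px,z,L,W):
    w=pix2w(c,px,z)[:,:2];ctr=w.mean(0)
    m=np.array([[1,1],[1,-1],[-1,-1],[-1,1]])*[L/2,W/2]  # order: +x+y,+x-y,-x-y,-x+y
    d=w-ctr;a=np.angle(((d[:,0]+1j*d[:,1])*np.conj(m[:,0]+1j*m[:,1])).sum())
    print(ctr,a,np.linalg.norm(w-np.roll(w,-1,0),axis=1));return ctr,a
U=np.array
fit(85*U([1,0])+U([0,150])+U([(443,63),(657,43),(686,413),(472,432)])/4,45,222,132)
p,a=fit(U([370,170])+U([(92,210),(340,226),(330,483),(78,467)])/5,8,130,130)
R=U([[np.cos(a),-np.sin(a)],[np.sin(a),np.cos(a)]])
h=pix2w(c,[370+157/5,170+231/5],58)[0,:2];po=pix2w(c,[370+340/5,170+67/5],170)[0,:2]
print('hinge seen',h,'pred',p+R@[55,48]);
q=R.T@(po-p-R@[55,48]);print('post',po,np.hypot(*q),'theta',np.arctan2(q[0],-q[1]))
print(pix2w(c,U([(520,362),(553,425),(470,423)])*.7,110)[:,:2])
from arm import *
pick(CANS['b'],np.pi/2)
E
```

```text
[542.90108427 103.87532301] 0.09823259928183173 [126.97814404 218.15332039 126.51435773 218.11297576]
[ 476.14996782 -353.12567045] -0.04191955891033844 [127.21525979 128.57146106 129.34483022 127.223677  ]
hinge seen [ 533.06525669 -307.67423367] pred [ 533.11320011 -307.47273881]
post [ 601.64335768 -346.93725162] 79.08116253242007 theta 1.090227465138437
[[ 450.19252735 -207.6491524 ]
 [ 353.10807497 -261.35234589]
 [ 355.73528313 -132.20297007]]
width 59.25172667202098 dFz -6.634483907937609 t 5.0333
```

Can b reads 6.6 N, so it's the full one, and the measured hinge agrees with the cradle fit. My crate numbers had a panel offset error of 400 px, which I'll correct. Now I'll put the full can in the cradle.

```bash
python3 - <<'E'
import pickle,cv2
from vis import *
from arm import *
c=pickle.load(open('c0.pkl','rb'))['top'];U=np.array
w=pix2w(c,U([85,150])+(U([(443,63),(657,43),(686,413),(472,432)])-[400,0])/4,45)[:,:2]
print('crate',w.round(),w.mean(0),np.linalg.norm(w-np.roll(w,-1,0),axis=1),[np.arctan2(*(w[i]-w[j])[::-1]) for i,j in((0,3),(1,2))])
place((476,-353),np.pi/2-.042,8)
im=camera('top');cv2.imwrite('pics/t2.png',cv2.resize(im['image'][160:290,330:470,::-1],None,fx=4,fy=4))
E
```

```text
crate [[643. 421.]
 [656. 289.]
 [437. 267.]
 [422. 398.]] [539.27712466 344.02805285] [132.28930324 220.11334189 131.64529845 221.92314609] [np.float64(0.10255149202445893), np.float64(0.09961944429404235)]
contact True [ 475.8 -352.8   76.5] expected z 76
t 10.725
```

View pics/t2.png

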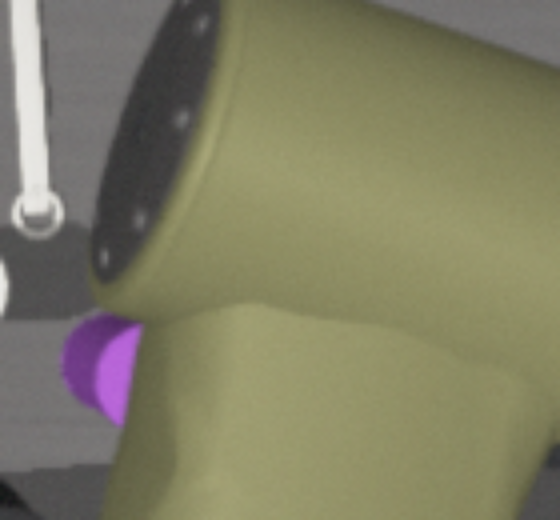

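The top view is blocked by the arm, but contact came at the expected height (76.5 vs 76 mm). Next I'll swing the gate shut with the closed fingers and check it in both cameras.

```bash
python3 - <<'E'
import cv2
from arm import *
a=-.042;P=np.array([476.1,-353.1]);R=np.array([[np.cos(a),-np.sin(a)],[np.sin(a),np.cos(a)]])
H=P+R@[55,48]
def pt(th,off): return H+R@(80*np.array([np.sin(th),-np.cos(th)])+off*np.array([np.cos(th),np.sin(th)]))
jaw=lambda th: th-np.pi/2+a
jaws.command_gripper(0,force=40)
p=pt(1.09,36);o0=pick_ori(p,240,jaw(1.09));flip=0 if np.allclose(o0,list(ori(jaw(1.09)))[0]) else 1
O=lambda th:list(ori(jaw(th)))[flip]
manip.move_straight([*monitor.read_tcp_pos()[:2],245],vel=200)
manip.move_ptp([*p,245],o0)
cv2.imwrite('pics/s3.png',cv2.resize(camera('scene')['image'][150:290,120:330,::-1],None,fx=3.5,fy=3.5))
manip.move_straight([*p,128],vel=150)
f0=np.array(monitor.read_ft_force())
for th in (1.05,.85,.65,.45,.25,.1):
    h=manip.move_straight([*pt(th,20),128],O(th),vel=70,max_force=15)
    print(th,h,(np.array(monitor.read_ft_force())-f0).round(1))
    if h: break
else:
    h=manip.move_straight([*pt(0,10),128],O(0),vel=30,max_force=8)
    print('shut',h,monitor.read_tcp_pos(),'exp contact',pt(0,19))
p=pt(0,45);manip.move_straight([*p,128],vel=100);manip.move_straight([*p,245],vel=200)
print(monitor.read_time_s())
over((560,-60),250,np.pi/2)
t=camera('top');s=camera('scene')
A=cv2.resize(t['image'][165:285,370:450,::-1],(400,600));B=cv2.resize(s['image'][190:280,120:200,::-1],(400,450))
o=np.zeros((600,800,3),'uint8');o[:,:400]=A;o[:450,400:]=B;cv2.imwrite('pics/s4.png',o)
import pickle;pickle.dump(t,open('c1.pkl','wb'))
E
```

```text
1.05 False [-0.1 -0.6 -0.9]
0.85 False [ 0.2  1.7 -0.7]
0.65 False [0.5 0.5 0.3]
0.45 False [0.4 0.  0.1]
0.25 False [0.3 0.3 0.1]
0.1 False [ 1.6  0.3 -0.6]
shut True [ 549.57751755 -386.87100543  127.84194045] exp contact [ 548.69113669 -388.17886648]
17.5833
```

View pics/s4.png

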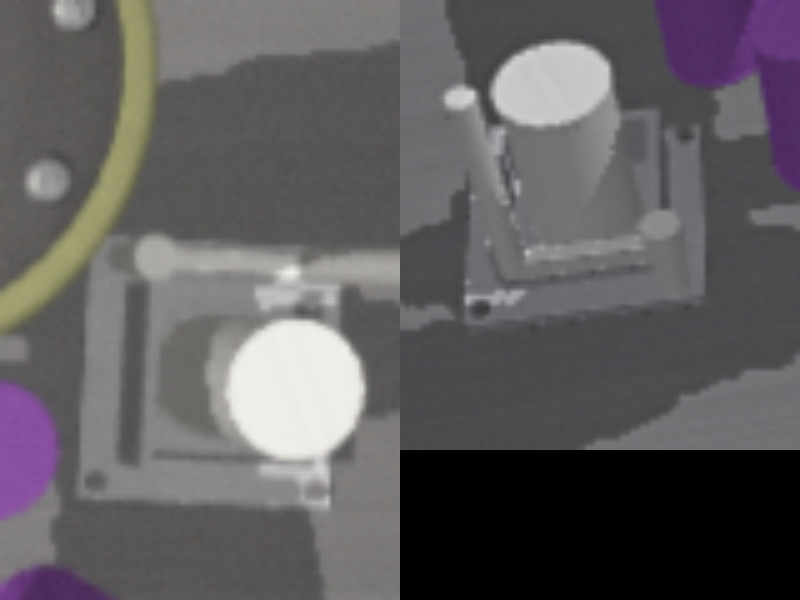

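The gate is shut: the bar lies across the open side, parallel to the plate edge in both views, and the can stands upright in the pocket. Now the empties.

```bash
python3 - <<'E'
import pickle,cv2
from vis import *
from arm import *
print('can in cradle',pix2w(pickle.load(open('c1.pkl','rb')),[370+297/5,165+390/5],118))
a=.1;C=np.array([539.3,344]);u=np.array([np.cos(a),np.sin(a)])
for n,jaw,s in(('a',np.pi/2,46),('c',np.deg2rad(126),-46)):
    f=pick(CANS[n],jaw)
    if not .7<f<3.5: print('unexpected weight',f);break
    place(C+s*u,np.pi/2+a,6)
else:
    over((480,-60),260,np.pi/2)
    for n in('top','scene'):
        im=camera(n);pickle.dump(im,open(f'f_{n}.pkl','wb'));cv2.imwrite(f'pics/f_{n}.png',cv2.resize(im['image'][:,:,::-1],(800,600)))
E
```

```text
can in cradle [[ 474.91511054 -351.51079918  118.        ]]
width 58.20876533391294 dFz -1.2129893424726266 t 24.1667
contact True [585.  348.5  74.2] expected z 74
t 29.1583
width 58.91768555075607 dFz -1.8364333820288838 t 34.075
contact True [493.4 339.4  74.3] expected z 74
t 39.4667
```

View pics/f_top.png

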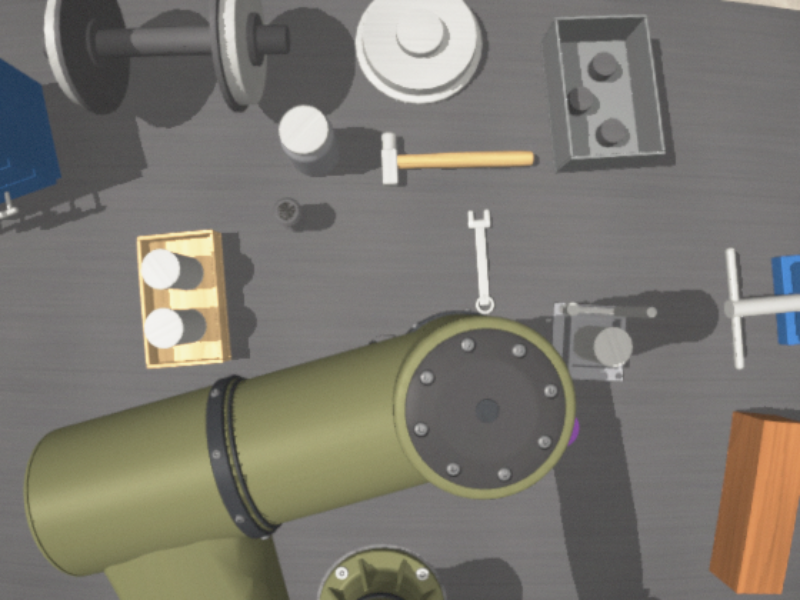

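View pics/f_scene.png

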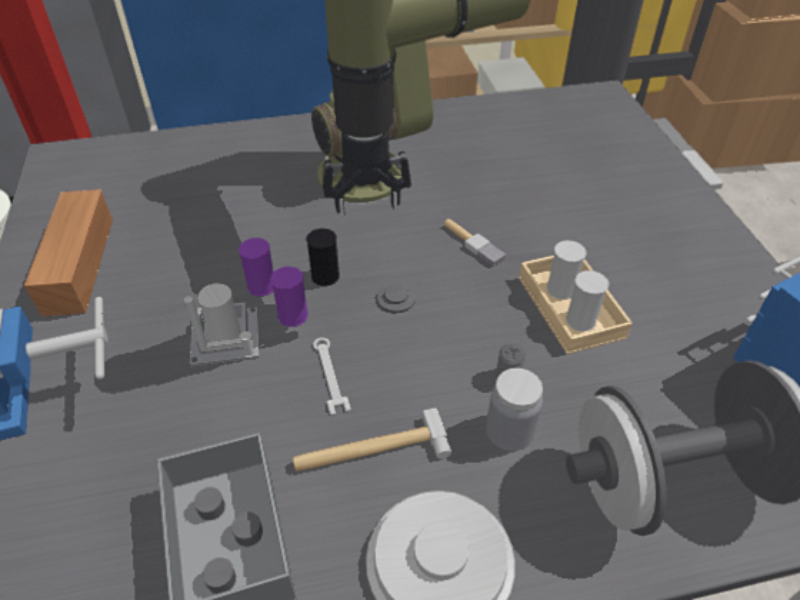

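Both empties stand upright in the crate, at (161,269) and (164,328). The full can is in the cradle at (613,347) with the gate shut. The bystanders are where they started and the arm is clear, so I'm handing in.

```bash
python3 -c "
from arm import *
print(monitor.read_ft_force(),monitor.read_time_s());job.job_done()"
```

```text
[ 0.76214821 -0.27780194 -0.76969268] 41.0583
the job is handed in; nothing more can be done
```

The job is handed in at 41 s of the 72 s allowed; no verdict is reported. The full canister is in the cradle with the gate shut behind it, and both empties are upright in the crate.

- **Weights:** the can at about (466, 100) mm lifted at 6.6 N, so it was the full one. The other two read 1.2 N and 1.8 N. The 1.2 N is slightly under the stated minimum for an empty, about 1.3 N, but within sensor noise.
- **Cradle:** the full can's lid measured about 2 mm from the pocket centre. I placed it with the gate open, then pushed the gate to its stop. The push ended within 2 mm of the expected shut position, and both cameras show the bar across the opening.
- **Crate:** both empties touched down within 0.3 mm of the expected floor height.
- **Bystanders:** all six show no visible movement in the last scene picture, and the arm was clear of everything. I judged this by eye rather than measuring it.
- **Errors on the way:** my first crate position was wrong because of a picture-offset mistake, and I corrected it before placing anything there. The top view right after the cradle placing was blocked by the arm, so I confirmed that placing only after shutting the gate.

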